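Shut the air tap of the tall culture jar

TASK

Two bench air taps feed pond-life cultures, one a tall lidded jar and the other a low open bowl. Turn the winged key of the jar's tap clockwise (seen from above) until it is fully shut, its wings square across the pipe, without bumping the gauge plate beside it, and let go. Leave the bowl's key as it is.

Things in the scene. Friction and masses are not known exactly. Their poses are not given: they have to be found in the camera images.
- jar_key (a joint): Winged steel key on the tap of the tall jar: angle in rad, about a vertical axis. 0 = wings in line with the pipe (open); grows clockwise seen from above; pi/2 = wings square across the pipe (shut). Firm stops at both ends. Starts at 0.1 to 0.4, light steady drag (0.06 N m), stays where left. Pipe runs level, 55 mm up, to a lidded glass jar 76 mm wide, 152 mm high, 130 mm from the key's axis.
- jar_key_grip (a point): Point on the axis of the jar's key at gripping height, 115 mm above the bench; turns with the key: x along the wings, z up. Key 64 mm tip to tip, 10 mm thick (along y): wings 102 to 132 mm above the bench, middle part 22 mm long, 98 to 120 mm; below it a 14 mm stem on a 28 mm wide pedestal 78 mm high. Grip the middle across its 10 mm from above.
- jar_plate: Fixed upright aluminium gauge plate of the jar's tap, 100 mm long (x), 6 mm thick (y), top 135 mm above the bench. Origin: middle of its lower edge, 12 mm above the bench. Its x points along the pipe to the jar; the key's axis is 49 mm from its middle on its -y side, so wing tips pass its face at 14 mm. A round gauge 52 mm wide stands 19 mm proud of the other face.
- bowl_key_wing (a point): Point on a wing of the other tap's key, 26 mm from that key's axis, 115 mm above the bench; x along the wing away from the axis. That tap has the same key, plate and grey base (250 x 110 x 12 mm) but its pipe ends in a low open bowl, 76 mm wide, rim 44 mm above the bench. Either tap may stand left or right, keys at least 0.24 m apart.

How it is judged:
By the outcome, as a careful person would: the job done as asked, in the order asked, and still so for the second after the job is handed in, with the robot touching nothing.
It also fails if it takes over 29 s, if anything falls off the work surface, if the arm or the gripper's body presses on something with over 40 N, if the wrist force passes 120 N, or if a joint passes its speed limit or range.

ROBOT

A 6-joint arm with a two-finger parallel gripper is mounted at the origin on the work surface. World frame = base frame: x ahead of the robot, y to its left, z up, the work surface at z = 0. Lengths are in m, angles in rad, forces in N, time in s.
With the tool pointing down it reaches from about 0.375 to 0.975 m from the base axis. Payload 3.8 kg.
Tool frame: the origin (TCP) lies at the very end of the fingers, on their centre line; the grasp point (between the pads) lies 19 mm behind it; z points along the fingers, x is the direction in which the jaws open and shut, and the axes are right-handed (so a half turn about z gives the same grasp; the last joint's range is limited). The gripper opens to 88 mm and grips with 3 to 60 N. Pads are 18 mm wide; open, the fingers measure 123 mm over their backs; the gripper's body (75 mm by 187 mm) begins 45 mm behind the grasp point.
Start: joints at [-1.315, 0.264, 1.604, -0, 1.274, -0.037], TCP at [0.195, -0.646, 0.239] pointing down, gripper open.
Joint ranges: [-2.63, 2.63], [-0.94, 2.18], [0.31, 2.57], [-1.31, 4.45], [0, 2.66], [-2.55, 2.55]. Speed limits (rad/s): [2.57, 2.57, 3.14, 3.14, 3.14, 3.14].

INTERFACE

Orientations are given as a rotation vector (axis times angle).
In Python, from rig import telemetry, optics, bot gives the robot as it stands. The module is installed in compiled form; this text tells all that it offers.
- The arm moves only by the shell command python3 -m pendant 'ROWS' [FORCE]. ROWS is JSON, one flat list of numbers, 5 for each row, row after row: the shift along the world's x, y, z in m, then the turn about the world's z in degrees, then the opening, from 0 (shut) to 1 (fully open). In form: [tx, ty, tz, yaw, hand, tx, ty, tz, yaw, hand, ...]. A call has exactly 8 rows; each row is the pose to reach, as a shift and turn from the pose commanded when the call began; what a row does not reach only later rows make up. A row lasts 1/8 s, in which the tool goes at most 62.5 mm and 10.7 degrees, less where a joint would pass 70% of its speed; a pose out of reach is approached as far as the arm can. A call with a gripper value outside its range is refused whole. The fingers move at their own pace and stop on an object; FORCE is the grip in N (left out, the last holds). Time passes only in rows, so rows that repeat a pose let the fingers close, or fill a call up. It gives the time, the measured TCP pose, the force and the opening at its end, in the units of the state.
- telemetry.get_state(): the state, without advancing time (a new reading comes with each control period).
- optics.capture(name): name is "scene" or "top"; returns the picture (400x640x3 uint8, red, green, blue); there is no depth.
- optics.camera_params(name): a dict with "fx", "fy", "cx", "cy" (pixels), "R" (3x3) and "t" (3): a world point X has camera coordinates R X + t. Camera axes: x right, y down, z forward; pixel columns grow to the right and rows downward; lengths in m; the calibration is good to about 2 mm. A picture is of the moment at which its call begins. camera_params takes no time and is no camera call.
- bot.sign_off(): hands the job in, once; it reports no verdict.
The state is a dict: "time_s": time; "joint_pos": joint angles; "dq": joint speeds; "joint_efforts": joint torques, N m; "position": TCP position; "tool_rot": TCP orientation; "contact_force": force on the tool from outside, world axes, zero at the start; "ft_torque": the same for the moment, N m; "grip_width": opening from 0.0 (shut) to 1.0 (fully open).
Only numpy, scipy, OpenCV 4.12 (cv2) and the standard library are available. Lean on these libraries where they do the work, as an engineer would, in place of code of your own. Each camera call takes 0.05 s, during which the arm holds its last target.

## Working session

There is one attempt and no reset: what is moved stays moved. The work goes in short steps, Python scripts to look and compute and a shell command to move; the robot and the scene stay as the last step left them, time stands still between calls to the robot, and variables do not carry over. Pictures are saved under pics/ and viewed, and the job is handed in when it is done.

```bash
mkdir -p pics; python3 - <<'E'
from rig import telemetry, optics
import cv2
for n in("scene","top"):
    im=optics.capture(n); cv2.imwrite(f"pics/{n}0.png",im[:,:,::-1])
    p=optics.camera_params(n); print(n,p)
s=telemetry.get_state(); print(s)
E
```

```text
scene {'fx': 372.38809530523713, 'fy': 372.38809530523713, 'cx': 319.16615091565507, 'cy': 205.77327911011966, 'R': array([[-0.25405638,  0.96707826, -0.01466267],
       [ 0.81996224,  0.20731858, -0.533555  ],
       [-0.5129496 , -0.14757589, -0.84563826]]), 't': array([ 0.13207703, -0.37077596,  1.11131839])}
top {'fx': 469.43049225452825, 'fy': 469.43049225452825, 'cx': 319.09324784837736, 'cy': 209.89746720504365, 'R': array([[-0.00962865, -0.99989074, -0.01121618],
       [-0.99339833,  0.01084718, -0.11420203],
       [ 0.11431122,  0.01004253, -0.99339423]]), 't': array([0.01600099, 0.53351599, 0.84569273])}
{'time_s': 0.1, 'joint_pos': array([-1.31488793e+00,  2.64664273e-01,  1.60522905e+00, -2.72948353e-05,
        1.27371224e+00, -3.69322526e-02]), 'dq': array([ 0.00063594,  0.00102746, -0.00159455, -0.00063755, -0.00044601,
        0.00049822]), 'joint_efforts': array([ 1.28219861e-03, -5.03614783e+01, -3.58068144e+01,  7.31643336e-02,
        2.32969917e-02, -5.10566292e-05]), 'position': array([ 0.19466013, -0.64564975,  0.23752617]), 'tool_rot': array([-2.52078676e+00,  1.87281857e+00,  2.49134514e-03]), 'contact_force': array([-0.15190394, -0.60455635, -0.08110265]), 'ft_torque': array([-0.04576023, -0.01699472,  0.00014322]), 'grip_width': 0.998570014293086}
```

View pics/scene0.png

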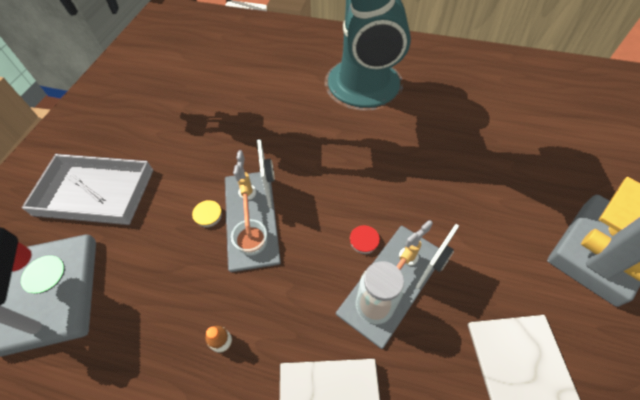

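View pics/top0.png

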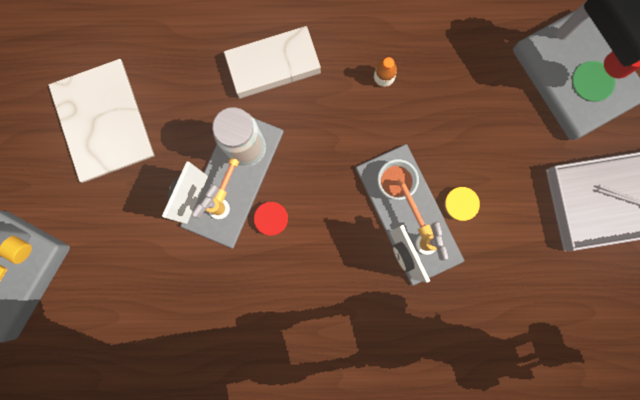

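The jar tap is at top px ~(230,190) and scene ~(405,270). The bowl tap is at top ~(410,215). I'll zoom in on the jar tap.

```bash
python3 - <<'E'
import cv2,numpy as np
a=cv2.imread("pics/top0.png")[100:250,150:290]; b=cv2.imread("pics/scene0.png")[210:350,330:470]
a=cv2.resize(a,None,fx=4,fy=4,interpolation=2)[:560]; b=cv2.resize(b,(0,0),fx=4,fy=4,interpolation=2)
cv2.imwrite("pics/ztop.png",a); cv2.imwrite("pics/zscene.png",b)
E
```

```text
(no output)
```

View pics/ztop.png

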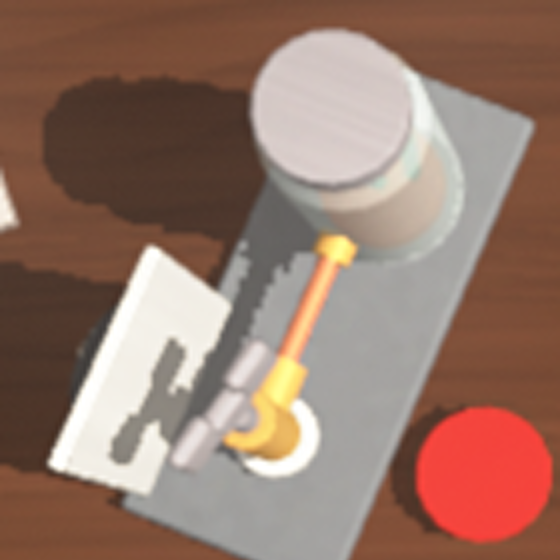

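View pics/zscene.png

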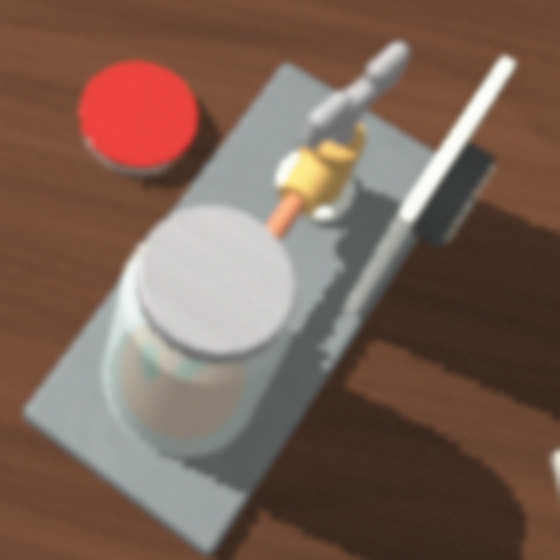

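```bash
cat > h.py <<'E'
import numpy as np
from rig import optics
def ray(n,u,v):
    p=optics.camera_params(n);R,t=np.array(p["R"]),np.array(p["t"])
    return -R.T@t, R.T@np.array([(u-p["cx"])/p["fx"],(v-p["cy"])/p["fy"],1])
def onz(n,u,v,z):
    c,d=ray(n,u,v); return c+d*(z-c[2])/d[2]
def proj(n,X):
    p=optics.camera_params(n);c=np.array(p["R"])@X+p["t"]; return np.array([p["fx"]*c[0]/c[2]+p["cx"],p["fy"]*c[1]/c[2]+p["cy"]])
E
python3 - <<'E'
from h import *
T=lambda x,y,z:onz("top",150+x/4,100+y/4,z)[:2]
S=lambda x,y,z:onz("scene",330+x/4,210+y/4,z)[:2]
def tri(a,b):
    c1,d1=ray("top",150+a[0]/4,100+a[1]/4);c2,d2=ray("scene",330+b[0]/4,210+b[1]/4)
    k=np.linalg.lstsq(np.c_[d1,-d2],c2-c1,rcond=None)[0]
    p,q=c1+k[0]*d1,c2+k[1]*d2; return (p+q)/2,np.linalg.norm(p-q)
np.set_printoptions(precision=4,suppress=True)
def ang(d): return np.degrees(np.arctan2(d[1],d[0]))
b=[T(422,72,.012),T(533,123,.012),T(125,505,.012)]
bs=[S(25,410,.012),S(207,552,.012),S(287,63,.012)]
print("base top cam",b,"angle",ang(b[0]-b[2]),np.linalg.norm(b[0]-b[1]),np.linalg.norm(b[0]-b[2]))
print("base scene",bs,"angle",ang(bs[0]-bs[2]),np.linalg.norm(bs[0]-bs[1]),np.linalg.norm(bs[0]-bs[2]))
p=[T(50,465,.135),T(150,246,.135)];print("plate top",p,ang(p[1]-p[0]),np.linalg.norm(p[1]-p[0]))
p=[S(508,60,.135),S(407,217,.135)];print("plate scene",p,ang(p[1]-p[0]),np.linalg.norm(p[1]-p[0]))
k=[T(187,455,.132),T(262,350,.132)];print("key top",k,sum(k)/2,ang(k[1]-k[0]),np.linalg.norm(k[1]-k[0]))
k=[S(400,45,.132),S(318,117,.132)];print("key scene",k,sum(k)/2,ang(k[1]-k[0]),np.linalg.norm(k[1]-k[0]))
l=[T(332,105,.152)],[S(217,278,.152)];print("lid",l)
print("bowl key",onz("top",428,240,.12),onz("scene",240,165,.12))
for n,(u,v) in dict(redlid=(271,218),marb=(271,62)).items(): print(n,onz("top",u,v,.02))
E
```

```text
base top cam [array([0.7179, 0.1332]), array([0.6916, 0.079 ]), array([0.5073, 0.2737])] angle -33.70409392542584 0.060268737797716423 0.2531217106154057
base scene [array([0.6955, 0.0811]), array([0.7389, 0.1786]), array([0.4695, 0.1782])] angle -23.258819311092847 0.10679159580755498 0.2459986541519184
plate top [array([0.5139, 0.2674]), array([0.6053, 0.2282])] -23.2384444884188 0.0994388960255892
plate scene [array([0.5163, 0.2664]), array([0.6071, 0.2288])] -22.49395257945032 0.09820009776538108
key top [array([0.5178, 0.2118]), array([0.5614, 0.1814])] [0.5396 0.1966] -34.889621040810695 0.05311448578508755
key scene [array([0.5186, 0.2176]), array([0.566 , 0.1852])] [0.5423 0.2014] -34.33894217038935 0.05740771734867466
lid ([array([0.6596, 0.1495])], [array([0.6625, 0.1519])])
bowl key [ 0.4711 -0.1705  0.12  ] [ 0.471  -0.1859  0.12  ]
redlid [0.5205 0.1016 0.02  ]
marb [0.8281 0.1022 0.02  ]
```

Both views agree:

| Quantity | Value |
|---|---|
| Pipe yaw | about -23° |
| Key axis | about (0.541, 0.2005), confirmed by the key, lid −130 mm and plate −49 mm |
| Key yaw | about -34.6° (0.20 rad) |

The jaw axis has to go to 55.4°, which is a +128.6° turn. I'll keep the opening at about 0.34 so the fingers clear the plate.

```bash
python3 -m pendant '[0.023,0.056,0,8,0.34, 0.046,0.112,0,16,0.34, 0.069,0.168,0,24,0.34, 0.092,0.224,0,32,0.34, 0.115,0.280,0,40,0.34, 0.138,0.336,0,48,0.34, 0.161,0.392,0,56,0.34, 0.184,0.448,0,64,0.34]' 30
```

```text
time_s: 1.1
position: [0.379, -0.1963, 0.2385]
tool_rot: [-3.132, 0.246, -0.0]
contact_force: [0.3, -0.9, -0.7]
grip_width: 0.344
```

```bash
python3 -m pendant '[0.023,0.057,0,9,0.34, 0.046,0.114,0,18,0.34, 0.069,0.171,0,27,0.34, 0.092,0.228,0,36,0.34, 0.115,0.285,0,45,0.34, 0.138,0.342,0,54,0.34, 0.162,0.397,0,64.5,0.34, 0.162,0.397,0,64.5,0.34]' && python3 - <<'E'
from rig import optics,telemetry
import cv2,numpy as np
o=[]
a=optics.capture("top")[90:250,140:340,::-1]; b=optics.capture("scene")[190:350,310:510,::-1]
cv2.imwrite("pics/v1.png",np.vstack([cv2.resize(a,(750,600))[::1],])) ; cv2.imwrite("pics/v2.png",cv2.resize(b,(750,600)))
s=telemetry.get_state();print(s["position"],s["tool_rot"],s["joint_pos"])
E
```

```text
time_s: 2.1
position: [0.5413, 0.2021, 0.2377]
tool_rot: [-2.779, -1.464, 0.001]
contact_force: [-0.6, -0.9, 0.5]
grip_width: 0.338
[0.54015833 0.19876527 0.23775931] [ 2.78278628  1.45755376 -0.0036461 ] [ 3.09673497e-01  7.89754330e-02  1.82065169e+00 -6.24826274e-04
  1.24421871e+00 -6.55097727e-01]
```

View pics/v1.png

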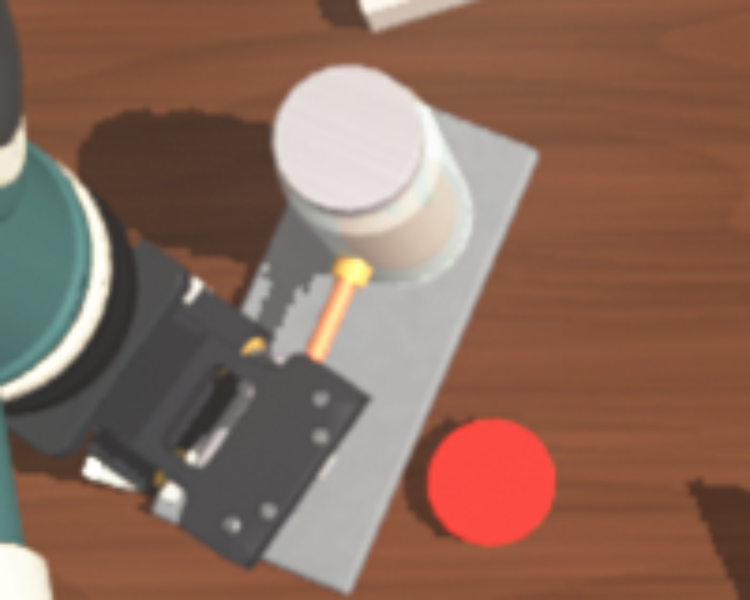

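View pics/v2.png

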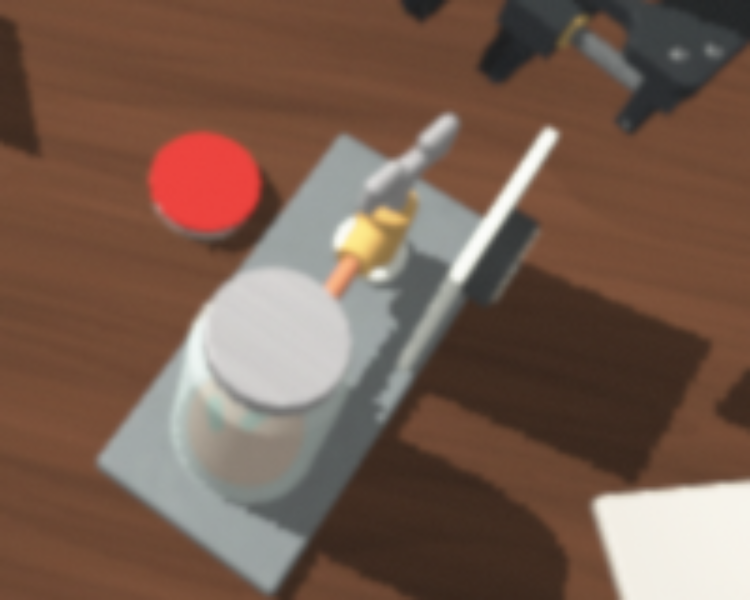

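```bash
python3 - <<'E'
from h import *
c=np.array([.541,.2,.238]);d=np.array([.57,.822,0])
for k in(-.0615,-.0325,-.015,0,.015,.0325,.0615): print(k,(proj("scene",c+k*d)-[310,190])*3.75)
E
```

```text
-0.0615 [355.61534694 -56.22158844]
-0.0325 [404.57428491 -16.56942861]
-0.015 [435.05131673   8.11411616]
0 [461.75691173  29.74314991]
0.015 [489.01783054  51.821944  ]
0.0325 [521.54749566  78.16792972]
0.0615 [577.24912516 123.28103895]
```

```bash
python3 - <<'E'
from rig import optics
import cv2
from h import *
b=optics.capture("scene")[110:270,380:580,::-1]
cv2.imwrite("pics/v3.png",cv2.resize(b,(800,640)[:2])[:600])
c=np.array([.541,.2,0]);d=np.array([.57,.822,0]);e=np.array([.822,-.57,0])
for k in(-.0935,.0935):
  for w in(-.0375,.0375):
    print(k,w,(proj("scene",c+k*d+w*e+[0,0,.302])-[380,110])*4)
E
```

```text
-0.0935 -0.0375 [132.21141253  67.13290808]
-0.0935 0.0375 [  1.05726964 161.22628507]
0.0935 -0.0375 [534.09637456 360.14297496]
0.0935 0.0375 [402.99740065 483.77232429]
```

View pics/v3.png

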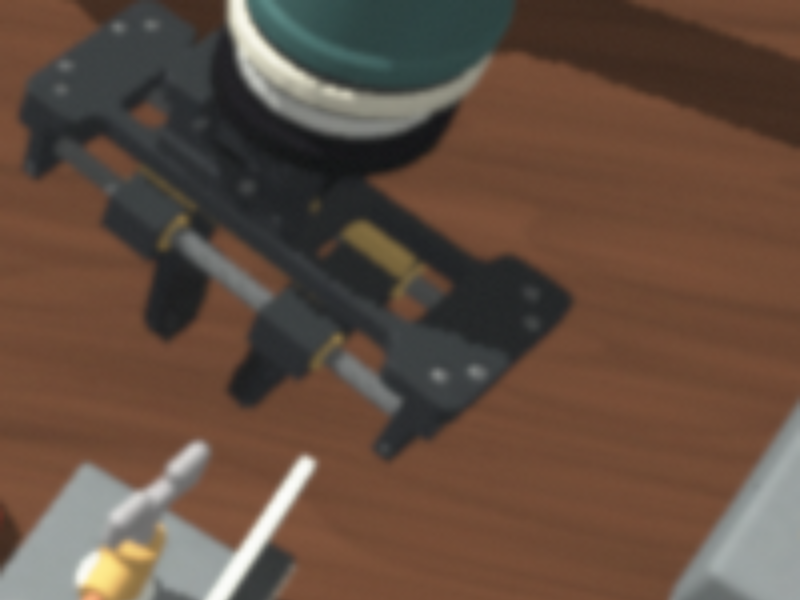

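Only the two fingers sit near the key, and the body underside matches the description, so it will clear the plate by about 25 mm. Next I descend and grip.

```bash
python3 -m pendant '[0,0.0015,-0.03,0,0.34, 0,0.0015,-0.06,0,0.34, 0,0.0015,-0.085,0,0.34, 0,0.0015,-0.1,0,0.34, 0,0.0015,-0.115,0,0.34, 0,0.0015,-0.125,0,0.34, 0,0.0015,-0.135,0,0.34, 0,0.0015,-0.14,0,0.34]'
```

```text
time_s: 3.25
position: [0.5408, 0.2002, 0.0982]
tool_rot: [-2.783, -1.457, 0.0]
contact_force: [0.7, -0.8, -0.6]
grip_width: 0.341
```

```bash
python3 - <<'E'
from rig import optics
import cv2
b=optics.capture("scene")[190:310,360:510,::-1]
cv2.imwrite("pics/v4.png",cv2.resize(b,(750,600)))
E
python3 -m pendant '[0,0,0,0,0.25, 0,0,0,0,0.2, 0,0,0,0,0.15, 0,0,0,0,0.1, 0,0,0,0,0.05, 0,0,0,0,0.05, 0,0,0,0,0.05, 0,0,0,0,0.05]' 15
```

```text
time_s: 4.3
position: [0.5416, 0.2008, 0.0996]
tool_rot: [-2.783, -1.457, -0.003]
contact_force: [1.1, 4.8, 6.2]
grip_width: 0.114
```

View pics/v4.png

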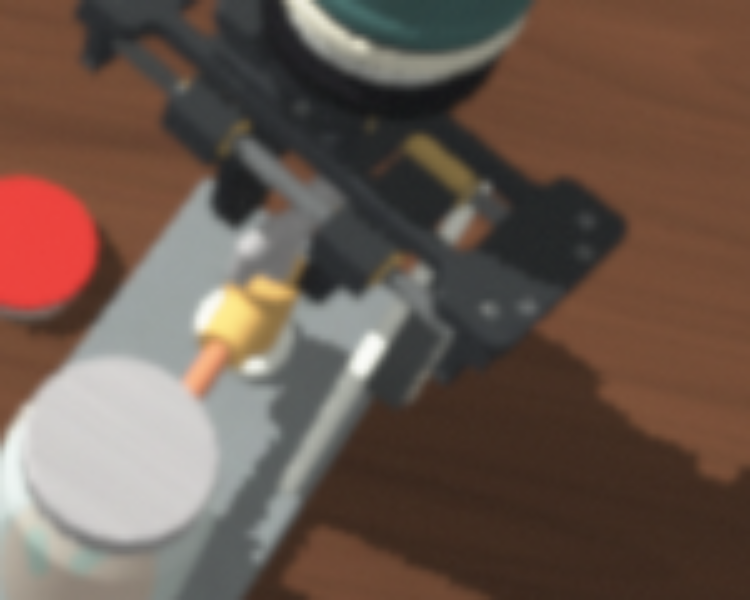

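Gripped: the opening of 0.114 is 10 mm. Turning clockwise.

```bash
python3 -m pendant '[0,0,0,-4,0.05, 0,0,0,-10,0.05, 0,0,0,-17,0.05, 0,0,0,-24,0.05, 0,0,0,-31,0.05, 0,0,0,-38,0.05, 0,0,0,-45,0.05, 0,0,0,-50,0.05]' 25; python3 -c "
from rig import telemetry as t;s=t.get_state();print(s['contact_force'],s['ft_torque'],s['joint_pos'])"
```

```text
time_s: 5.3
position: [0.5402, 0.2, 0.0995]
tool_rot: [3.138, 0.14, -0.002]
contact_force: [-4.4, 0.3, 9.9]
grip_width: 0.11
[-4.3737156   0.3425903   9.93737855] [0.15259151 0.38773117 0.07441921] [ 3.11428347e-01  2.05261279e-01  1.94931843e+00 -2.93009770e-04
  9.88502879e-01  2.22184068e-01]
```

```bash
python3 -m pendant '[0,0,0,-5,0.05, 0,0,0,-10,0.05, 0,0,0,-15,0.05, 0,0,0,-20,0.05, 0,0,0,-23,0.05, 0,0,0,-26,0.05, 0,0,0,-28,0.05, 0,0,0,-28,0.05]'; python3 -c "
from rig import telemetry as t;s=t.get_state();print(s['contact_force'],s['ft_torque'],s['joint_pos'])"
```

```text
time_s: 6.3
position: [0.5393, 0.2001, 0.0995]
tool_rot: [3.079, -0.619, -0.005]
contact_force: [-7.0, 1.7, 12.1]
grip_width: 0.112
[-7.04573095  1.73957463 12.06755079] [ 0.23777976  0.82950502 -0.0162842 ] [3.11757421e-01 2.04836858e-01 1.94985736e+00 4.36273435e-04
 9.90242573e-01 7.08141295e-01]
```

```bash
python3 -m pendant '[0,0,0,-1,0.05, 0,0,0,-2,0.05, 0,0,0,-3,0.05, 0,0,0,-3,0.05, 0,0,0,-3,0.05, 0,0,0,-3,0.05, 0,0,0,-3,0.05, 0,0,0,-3,0.05]'; python3 - <<'E'
from rig import telemetry as t,optics
import cv2
s=t.get_state();print(s['contact_force'],s['ft_torque'],s['joint_pos'])
cv2.imwrite("pics/v5.png",cv2.resize(optics.capture("scene")[190:310,360:510,::-1],(750,600)))
E
```

```text
time_s: 7.3
position: [0.5392, 0.2001, 0.0995]
tool_rot: [3.062, -0.696, -0.005]
contact_force: [-6.4, 2.0, 12.2]
grip_width: 0.11
[-6.44580437  1.99039335 12.16436529] [0.22389147 0.88803832 0.52213665] [ 3.12015759e-01  2.04814153e-01  1.94982998e+00 -7.43073477e-05
  9.90346705e-01  7.59045376e-01]
```

View pics/v5.png

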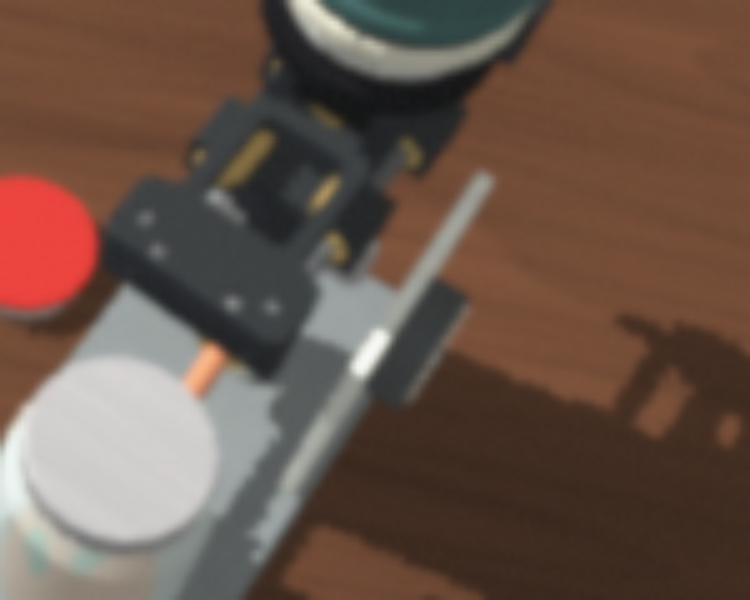

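The torque rose from about 0 to 0.52 N m, so the key is on its stop at jaw yaw of about -25°, matching the expected -23°. Now I release and then lift.

```bash
python3 -m pendant '[0,0,0,0,0.15, 0,0,0,0,0.25, 0,0,0,0,0.34, 0,0,0,0,0.34, 0,0,0,0,0.34, 0,0,0.01,0,0.34, 0,0,0.03,0,0.34, 0,0,0.055,0,0.34]' && python3 -m pendant '[0,0,0.03,0,0.34, 0,0,0.06,0,0.34, 0,0,0.1,0,0.34, 0,-0.05,0.1,0,0.34, 0,-0.11,0.1,0,0.34, 0,-0.17,0.1,0,0.34, 0,-0.22,0.1,0,0.34, 0,-0.25,0.1,0,0.34]'; python3 - <<'E'
from rig import telemetry as t,optics
import cv2
s=t.get_state();print(s['contact_force'],s['ft_torque'])
cv2.imwrite("pics/v6.png",cv2.resize(optics.capture("scene")[210:350,330:470,::-1],(560,560),interpolation=2))
a=optics.capture("top")[:,:,::-1];cv2.imwrite("pics/v7.png",a)
cv2.imwrite("pics/v8.png",cv2.resize(a[100:250,150:290],(560,600),interpolation=2))
E
```

```text
time_s: 8.35
position: [0.5409, 0.2003, 0.1554]
tool_rot: [-3.063, 0.699, -0.0]
contact_force: [-0.0, -0.2, -0.3]
grip_width: 0.339
time_s: 9.35
position: [0.541, -0.0522, 0.2559]
tool_rot: [3.062, -0.702, 0.004]
contact_force: [-0.7, 0.1, 0.2]
grip_width: 0.335
[-0.69518149  0.09549819  0.21734453] [ 0.01493414 -0.06949285 -0.04671332]
```

View pics/v6.png

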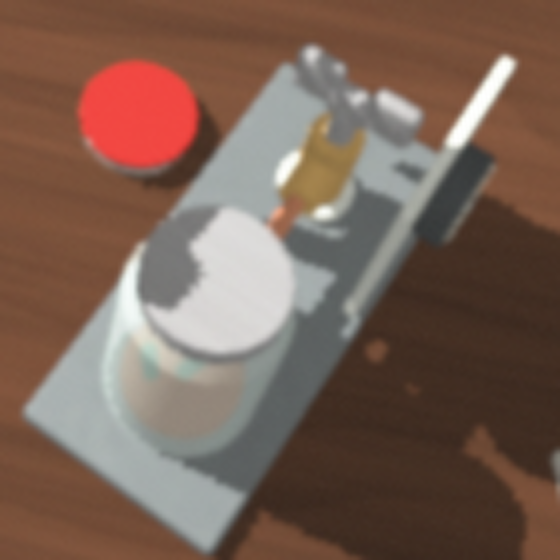

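View pics/v8.png

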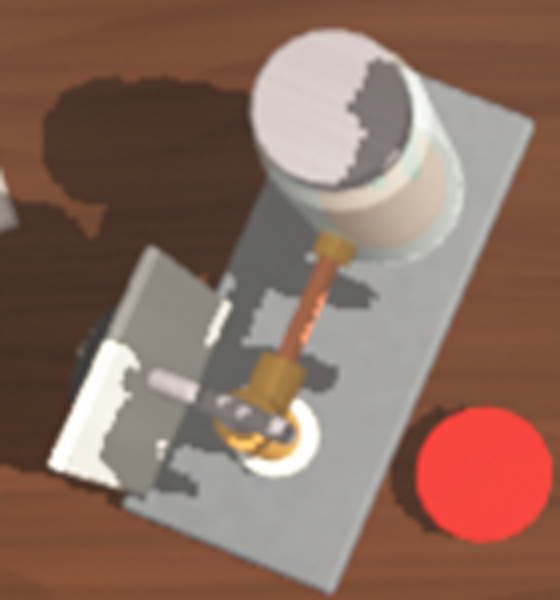

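View pics/v7.png

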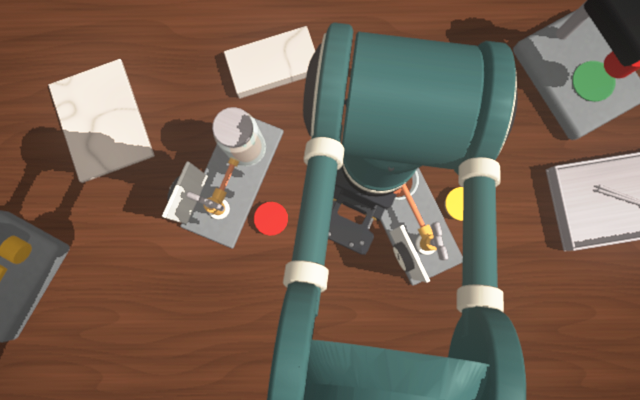

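```bash
python3 - <<'E'
from h import *
T=lambda x,y,z:onz("top",150+x/4,100+y/4,z)[:2]
S=lambda x,y,z:onz("scene",330+x/4,210+y/4,z)[:2]
for k in([T(152,376,.132),T(292,429,.132)],[S(312,50,.132),S(412,106,.132)]):
    d=k[1]-k[0];print(k,sum(k)/2,np.degrees(np.arctan2(d[1],d[0])),np.linalg.norm(d))
E
```

```text
[array([0.55095006, 0.22701422]), array([0.52813487, 0.16843073])] [0.53954247 0.19772247] -111.2782971618287 0.06286937702971788
[array([0.53148444, 0.17792301]), array([0.54976044, 0.22616093])] [0.54062244 0.20204197] 69.249693126071 0.05158400009901767
```

The angle measures about -111° in both views, against an expected -113°, which is within about 1 px. I'll move the arm and its shadow away for a cleaner check.

```bash
python3 -m pendant '[-0.018,-0.048,0,0,0.34, -0.036,-0.096,0,0,0.34, -0.054,-0.144,0,0,0.34, -0.072,-0.192,0,0,0.34, -0.09,-0.24,0,0,0.34, -0.108,-0.288,0,0,0.34, -0.126,-0.336,0,0,0.34, -0.14,-0.38,0,0,0.34]'; python3 - <<'E'
from rig import optics
import cv2
cv2.imwrite("pics/v9.png",cv2.resize(optics.capture("scene")[205:260,400:470,::-1],(700,550),interpolation=2))
a=optics.capture("top")[:,:,::-1]
cv2.imwrite("pics/top9.png",a)
cv2.imwrite("pics/v10.png",cv2.resize(a[175:230,175:245],(700,550),interpolation=2))
E
```

```text
time_s: 10.45
position: [0.401, -0.4307, 0.2553]
tool_rot: [3.062, -0.699, 0.003]
contact_force: [0.5, -0.4, -0.4]
grip_width: 0.339
```

View pics/v9.png

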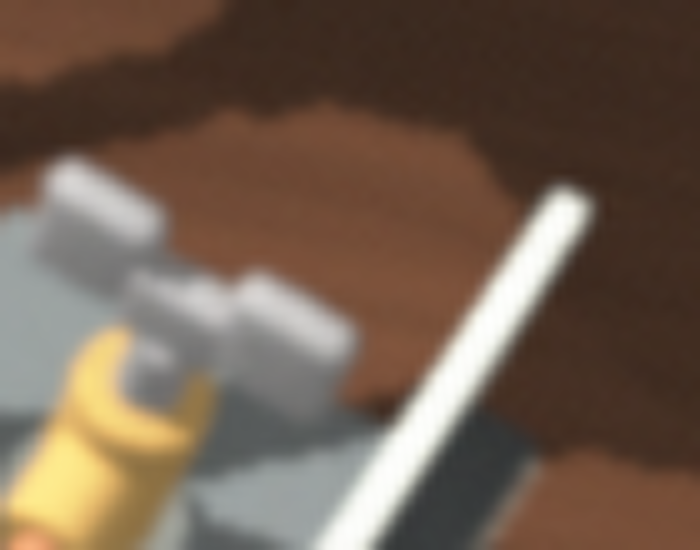

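View pics/v10.png

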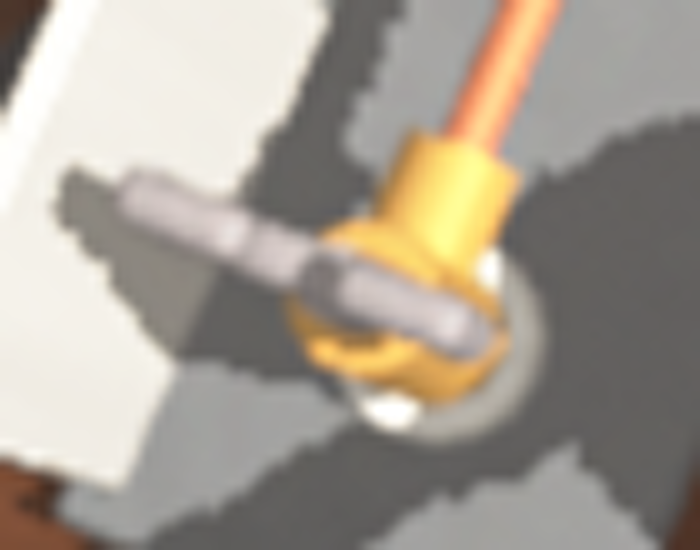

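View pics/top9.png

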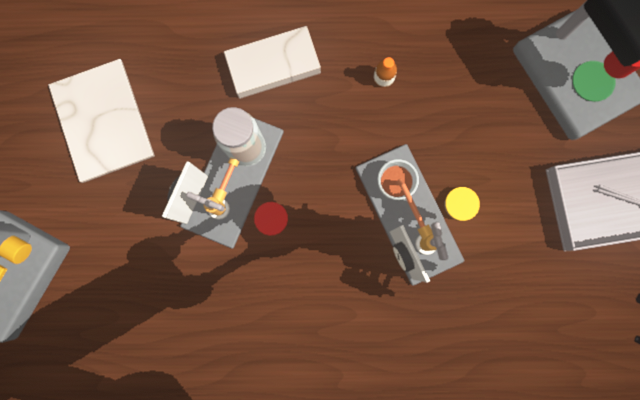

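```bash
python3 - <<'E'
from h import *
T=lambda x,y,z:onz("top",175+x/10,175+y/10,z)[:2]
S=lambda x,y,z:onz("scene",400+x/10,205+y/10,z)[:2]
def r(n,a,b):
    d=b-a;print(n,(a+b)/2,np.degrees(np.arctan2(d[1],d[0])),np.linalg.norm(d))
r("scene key",S(60,172,.132),S(340,330,.132))
r("scene key mid",S(110,199,.132),S(295,311,.132))
r("scene plate",S(575,200,.135),S(345,535,.135))
r("top key",T(125,188,.132),T(475,332,.132))
r("top key tip-mid",T(170,207,.132),T(420,308,.132))
E
```

```text
scene key [0.542091   0.20121471] 69.06874892653424 0.05784339869113121
scene key mid [0.54288914 0.20195197] 66.96888352381494 0.038947177360663714
scene plate [0.55547463 0.24981779] -23.875338430291304 0.08612518836061225
top key [0.53892814 0.19854642] -112.8780482862138 0.06362207421662248
top key tip-mid [0.53934186 0.19935323] -112.519273513632 0.045325377968151837
```

The key yaw is now about -112.5° against a pipe yaw of about -23°, so the wings are square across. The bowl key is unchanged and the robot is clear.

```bash
python3 -c "
from rig import bot;print(bot.sign_off())"
```

```text
the job is handed in; nothing more can be done
None
```

I turned the jar's key clockwise from about 0.20 rad until it met its stop, let go, moved the arm clear and handed the job in at about 10.6 s.

- **At the stop:** the wrist moment rose to 0.52 N m with the jaws at about -25.6°, well above the 0.06 N m drag. That is what the firm stop should feel like.
- **Wing angle:** the last pictures put the wings at about -111° to -113°, against a pipe or plate direction of -22.5° to -23.9°. That is square to within about 2–3°. The spread comes from single-pixel errors in the tip positions. One earlier reading, with the arm's shadow over the key, was about 2° short of square.
- **Gauge plate:** I saw no sign of contact. The fingers stayed partly closed on the way in, and the forces stayed below about 15 N. I have no direct check beyond those readings and the pictures.
- **Unexplained force:** while gripping, the wrist read up to about 12 N vertical and 7 N sideways, probably from a 1–2 mm centring error. It went back to zero on release.
- **Bowl tap:** I never touched it, and it looks unchanged in the last top view. I did not measure its key angle.

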